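# Close a sprung logger housing on its dowels and hold it shut

### The arm

A 6-joint arm with a two-finger parallel gripper is mounted at the origin on a cart in front of the work surface, level with it; the furniture and walls round the work are solid. World frame = base frame: x ahead of the robot, y to its left, z up, the work surface at z = 0. Lengths are in m, angles in rad, forces in N, time in s.
With the tool pointing down it reaches from about 0.275 to 0.75 m from the base axis. Payload 10.2 kg.
Tool frame: the origin (TCP) lies at the very end of the fingers, on their centre line; the grasp point (between the pads) lies 19 mm behind it; z points along the fingers, y is the direction in which the jaws open and shut (so a half turn about z gives the same grasp; the last joint's range is limited). The gripper opens to 85 mm and grips with 20 to 120 N. Pads are 22 mm wide; open, the fingers measure 114 mm over their backs; the gripper's body (76 mm by 85 mm) begins 54 mm behind the grasp point. The pads swing forward as they close: fully open they stand 13 mm farther back than shut.
Start: joints at [-1.365, 0.313, 1.498, -0, 1.331, -0.223], TCP at [0.218, -0.477, 0.231] pointing down, gripper open.
Joint ranges: [-2.94, 2.94], [-0.97, 2.17], [0.19, 2.56], [-1.23, 4.37], [0.02, 3.11], [-2.88, 2.88]. Speed limits (rad/s): [2.39, 2.39, 3.01, 3.14, 3.14, 3.14].

### API

Orientations are given as a unit quaternion [w, x, y, z].
In Python, from workcell import * gives the robot as it stands.
- The arm moves only by the tool send_rows, never from a script. Its argument "targets" is a list of rows, each a list of 6 numbers: the shift along the tool's x, y, z in cm, then the turn, a rotation vector about the tool's x, y, z in rad. A call has 1 to 5 rows; each row shifts and turns the pose as measured when the row begins, along the tool's axes as they then stand; what a row does not reach is not made up. A row lasts 1/8 s, in which the tool goes at most 62.5 mm and 10.7 degrees, less where a joint would pass 70% of its speed; a pose out of reach is approached as far as the arm can. A call with a gripper value outside its range is refused whole. "jaw" is the closure in counts, from 0 (fully open) to 255 (shut), set as the call begins (left out, the last holds). The fingers move at their own pace and stop on an object; the grip force is fixed at half the most. Time passes only in rows, so rows that do not move let the fingers close. It gives the time, the measured TCP pose, the force and the opening at its end, in the units of the state.
- sense(): the state, without advancing time (a new reading comes with each control period).
- read_camera(name): name is "scene" or "top"; returns a dict with "image" (400x640x3 uint8, red, green, blue), "mtx" (3x3 intrinsics, pixels), "k1" (the pictures are not rectified: a ray, as slopes to the right and down, at radius r is drawn at 1 + k1 r^2 times it, then the intrinsics apply), "R" (3x3) and "t" (3): a world point X has camera coordinates R X + t. Camera axes: x right, y down, z forward; pixel columns grow to the right and rows downward; lengths in m; the calibration is good to about 2 mm. A picture is of the moment at which its call begins. There is no depth.
- job_done(): hands the job in, once; it reports no verdict.
The state is a dict: "time_s": time; "joint_positions": joint angles; "joint_vel": joint speeds; "joint_torque": joint torques, N m; "tool_pos": TCP position; "tcp_rot": TCP orientation; "contact_force": force on the tool from outside, world axes, zero at the start; "ft_torque": the same for the moment, N m; "opening": finger opening in m.
Only numpy, scipy, OpenCV 4.12 (cv2) and the standard library are available. Lean on these libraries where they do the work, as an engineer would, in place of code of your own. Each camera call takes 0.05 s, during which the arm holds its last target. There are 200 camera calls.

### The job

Fit the long cover with the rounded nose onto the lower half of the logger housing, so that the thick and the thin dowel each go through their own hole, and press it down against the sprung board inside until the joint faces meet flush all round. A colleague will then put in the screws, so finish while you are still holding the pair pressed shut: do not let go. Leave the small spare cover and everything else where it lies.

Things in the scene. Friction and masses are not known exactly. Their poses are not given: they have to be found in the camera images.
- housing: Lower half of a grey logger housing, fixed in a black nest plate 160x100x8 mm. Origin: its centre at worktop height. Shell 110 mm (x) by 64 mm (y); its flat top, the joint face, is 38 mm above the worktop. A rounded nose 24 mm wide sticks out 21 mm more at the +x end. z up. Two steel dowels stand on the joint face; between them, in the open middle, a sprung board 54x44 mm.
- board (a joint): Travel of the sprung board in the housing, m: 0 = up, its top 6 mm above the joint face; 0.006 = pushed down flush with the joint face. It pushes back with about 4 N at 0 and 8 N at 0.006, so the cover's own weight does not close it.
- thick_dowel (a point): Foot of the thick dowel (diameter 10 mm) on the joint face, 43 mm from the housing centre towards the nose (+x). Both dowels are 18 mm high and taper over their upper 6 mm by 2.2 mm in radius.
- thin_dowel (a point): Foot of the thin dowel (diameter 6 mm) on the joint face, 43 mm from the housing centre away from the nose.
- joint_face (a point): Centre of the housing's joint face, 38 mm above the worktop; axes as the housing's.
- cover: Long loose cover, grey, about 0.15 kg: plate 110 mm (x) by 64 mm (y) by 12 mm thick, a rounded nose 24 mm wide sticking out 21 mm more at its +x end, a rib on top. Lies joint face down. Origin: centre of its underside; z up. Closed, its underside lies on the joint face, its axes along the housing's, nose over nose, the dowels standing 6 mm out of its top.
- wide_hole (a point): Centre, on the cover's underside, of the 12 mm through hole near the nose, 43 mm from the cover's centre (+x); it takes the thick dowel.
- narrow_hole (a point): Centre, on the cover's underside, of the 8 mm through hole away from the nose, 43 mm from the cover's centre (-x); it takes the thin dowel.
- cover_rib (a point): Top centre of the cover's grip rib, 38 mm above its underside. The rib stands in the middle of the plate and is 46 mm long (cover's x), 18 mm wide (y) and 26 mm high: pinch it from above across its width.
- spare_cover: A small spare cover of another housing, 74x50x10 mm with two equal holes, a small rib (top 28 mm up) and no nose; origin: centre of its underside. Not to be used; leave it lying.
- tape_roll: Loose roll of tape, 94 mm across, 25 mm high; leave it lying. Origin: centre of its underside.
- label_roll: Loose roll of labels, 69 mm across, 30 mm high; leave it lying. Origin: centre of its underside.

How it is judged:
By the outcome, as a careful person would: the job done as asked, in the order asked, and still so for the second after the job is handed in, while the arm keeps its last pose, push and grip.
It also fails if it takes over 38 s, if anything falls off the work surface, if the arm or the gripper's body presses on something with over 40 N, if the wrist force passes 120 N, or if a joint passes its speed limit or range.

## Working session

There is one attempt and no reset: what is moved stays moved. The work goes in short steps, Python scripts to look and compute and a tool call to move; the robot and the scene stay as the last step left them, time stands still between calls to the robot, and variables do not carry over. Pictures are saved under pics/ and viewed, about 8 in all and at most 12, crops included, and the job is handed in when it is done.

Besides the shell and the picture viewer there is one more tool, called after ">>>" as name([rows], argument=value, ...), one row to a line, values as JSON. send_rows: Moves the arm, as the interface text tells. Its arguments: {"type":"object","properties":{"targets":{"type":"array"},"jaw":{"type":"number"}},"required":["targets"]}

```bash
ls; mkdir -p pics; cat > h.py <<'E'
from workcell import *
import numpy as np, cv2
from scipy.spatial.transform import Rotation as Ro
def ray(c,px):
    K=np.array(c["mtx"]);d=np.linalg.inv(K)@[px[0],px[1],1];u=d[:2]
    v=u.copy()
    for _ in range(30): v=u/(1+c["k1"]*(v@v))
    R=np.array(c["R"]);t=np.array(c["t"])
    o=-R.T@t; w=R.T@np.array([v[0],v[1],1]); return o,w/np.linalg.norm(w)
def atz(c,px,z):
    o,w=ray(c,px); return o+w*(z-o[2])/w[2]
def tri(c1,p1,c2,p2):
    o1,w1=ray(c1,p1);o2,w2=ray(c2,p2)
    s=np.linalg.lstsq(np.c_[w1,-w2],o2-o1,rcond=None)[0]
    a=o1+s[0]*w1;b=o2+s[1]*w2
    return (a+b)/2,np.linalg.norm(a-b)
def proj(c,X):
    x=np.array(c["R"])@np.array(X)+np.array(c["t"]);v=x[:2]/x[2];v=v*(1+c["k1"]*(v@v))
    return (np.array(c["mtx"])@[v[0],v[1],1])[:2]
E
python3 - <<'E'
from h import *
import pickle
for n in("scene","top"):
    c=read_camera(n);pickle.dump(c,open(n+".pkl","wb"))
    cv2.imwrite(f"pics/{n}1.png",c["image"][:,:,::-1]);o,w=ray(c,(320,200));print(n,o,w,c["k1"],c["mtx"])
print(sense())
E
```

```text
pics
scene [-0.2991368  -1.03737253  0.69173593] [ 0.58333723  0.69774393 -0.41577767] 0.03327831840077164 [[513.86975966   0.         309.04742122]
 [  0.         513.86975966 209.70539419]
 [  0.           0.           1.        ]]
top [-0.1414708   0.1052103   1.38196894] [ 0.44469158 -0.09064863 -0.89108486] -0.1566152185814334 [[495.19534193   0.         320.4237894 ]
 [  0.         495.19534193 196.40229569]
 [  0.           0.           1.        ]]
{'time_s': 0.1, 'joint_positions': array([-1.36541011e+00,  3.13421671e-01,  1.49833078e+00,  4.14431214e-05,
        1.33101295e+00, -2.23374439e-01]), 'joint_vel': array([-0.00016506, -0.00023431, -0.00281752,  0.00036155, -0.00149619,
        0.00070337]), 'joint_torque': array([ 1.93551787e-03, -4.12899256e+01, -2.60143054e+01, -1.73470103e-04,
        2.98892905e-03,  1.54117743e-05]), 'tool_pos': array([ 0.21823061, -0.47725362,  0.23078959]), 'tcp_rot': array([-5.86167304e-04,  9.77109293e-01,  2.12737127e-01,  2.53988257e-05]), 'contact_force': array([ 0.43411798,  0.02893607, -0.22017936]), 'ft_torque': array([-0.02137611, -0.05762586, -0.04135246]), 'opening': 0.08539285999874009}
```

View pics/scene1.png

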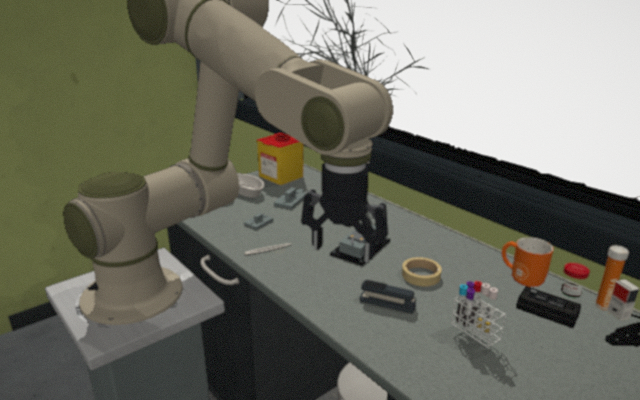

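View pics/top1.png

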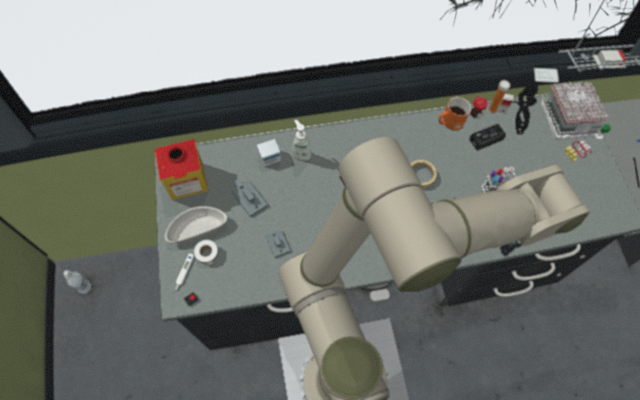

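Scene: the housing in its nest is near (358,247), the cover near (290,197), and the spare near (258,221). Top: the cover is at (251,198), the spare at (279,244), and the arm hides the housing.

```bash
python3 - <<'E'
from h import *
import pickle
s=pickle.load(open("scene.pkl","rb"));t=pickle.load(open("top.pkl","rb"))
print(tri(t,(251,198),s,(290,197)),tri(t,(279,244),s,(258,221)))
print("housing",atz(s,(358,247),.03)," top px",proj(t,atz(s,(358,247),.03)))
for q in [(205,250),(420,173),(268,150),(300,145)]: print(atz(t,q,0.02))
a=cv2.resize(t["image"][165:230,215:295],None,fx=5,fy=5,interpolation=cv2.INTER_CUBIC)
b=cv2.resize(s["image"][175:240,240:320],None,fx=5,fy=5,interpolation=cv2.INTER_CUBIC)
cv2.imwrite("pics/c2.png",np.hstack([a,b])[:,:,::-1])
E
```

```text
(array([0.58740812, 0.17534464, 0.01545469]), np.float64(0.003609469683466101)) (array([0.42301031, 0.11216601, 0.00707543]), np.float64(0.0028055249430087373))
housing [ 0.51873026 -0.21306784  0.03      ]  top px [378.34483591 194.82051464]
[0.43558921 0.33149739 0.02      ]
[ 0.57650632 -0.36647262  0.02      ]
[0.74841313 0.10021738 0.02      ]
[ 0.74887936 -0.00574752  0.02      ]
```

View pics/c2.png

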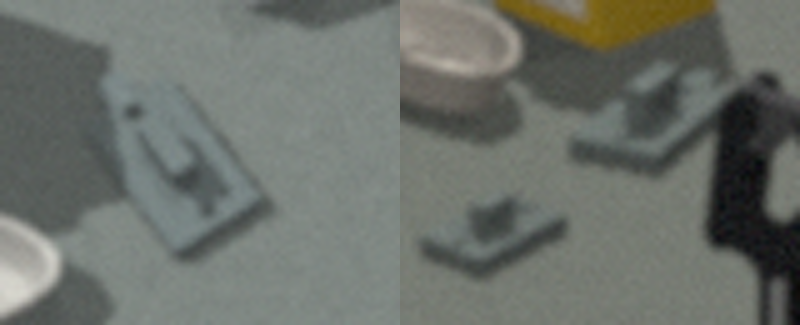

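```bash
cat >> h.py <<'E'
def outline():
    P=[]
    hx,hy=.055,.032
    a=np.linspace(-np.pi/2,np.pi/2,9)
    nose=[(.064+.012*np.cos(x),.012*np.sin(x)) for x in a]
    return np.array([(hx,-hy),(hx,-.012)]+nose+[(hx,.012),(hx,hy),(-hx,hy),(-hx,-hy)])
def feats(zt,rib=True):
    F=[np.c_[outline(),np.full(len(outline()),zt)]]
    a=np.linspace(0,2*np.pi,17)
    for x,r in((.043,.006),(-.043,.004)): F.append(np.c_[x+r*np.cos(a),r*np.sin(a),0*a+zt])
    if rib:
        q=np.array([(1,1),(1,-1),(-1,-1),(-1,1),(1,1)])*[.023,.009]
        for z in (.012,.038):F.append(np.c_[q,np.full(5,z)])
        F.append(np.c_[outline(),np.zeros(len(outline()))])
    return F
def place(F,x,y,th,z=0):
    c,s=np.cos(th),np.sin(th)
    return F@np.array([[c,s,0],[-s,c,0],[0,0,1]])+[x,y,z]
def overlay(c,box,k,poses,F,fn=None):
    x0,y0,x1,y1=box
    im=cv2.resize(c["image"][y0:y1,x0:x1],None,fx=k,fy=k,interpolation=cv2.INTER_CUBIC)
    g=im.astype(float);lo,hi=np.percentile(g,1),np.percentile(g,99);im=np.clip((g-lo)/(hi-lo)*255,0,255).astype(np.uint8)
    raw=im.copy()
    for p,col in poses:
        for f in F:
            q=np.array([proj(c,X) for X in place(f,*p)]);q=(q-[x0,y0]+.5)*k-.5
            cv2.polylines(im,[np.round(q*8).astype(np.int32)],False,col,1,cv2.LINE_AA,3)
    return np.hstack([raw,im])
E
python3 - <<'E'
from h import *
import pickle
s=pickle.load(open("scene.pkl","rb"));t=pickle.load(open("top.pkl","rb"))
w=atz(t,(241.4,187),.012);n=atz(t,(256.4,206.6),.012);d=w-n
p=((w+n)[0]/2,(w+n)[1]/2,np.arctan2(d[1],d[0]));print(w,n,np.linalg.norm(d),p)
a=overlay(t,(225,170,277,222),7,[(p,(255,0,0))],feats(.012))
b=overlay(s,(265,180,317,222),7,[(p,(255,0,0))],feats(.012))
b=b[:a.shape[0]]
cv2.imwrite("pics/c3.png",np.vstack([a,b])[:,:,::-1]);print(a.shape)
E
```

```text
[0.63158002 0.20146575 0.012     ] [0.55467437 0.16325365 0.012     ] 0.08587574482147046 (np.float64(0.593127195844391), np.float64(0.18235969948852382), np.float64(0.46114037907535116))
(364, 728, 3)
```

View pics/c3.png

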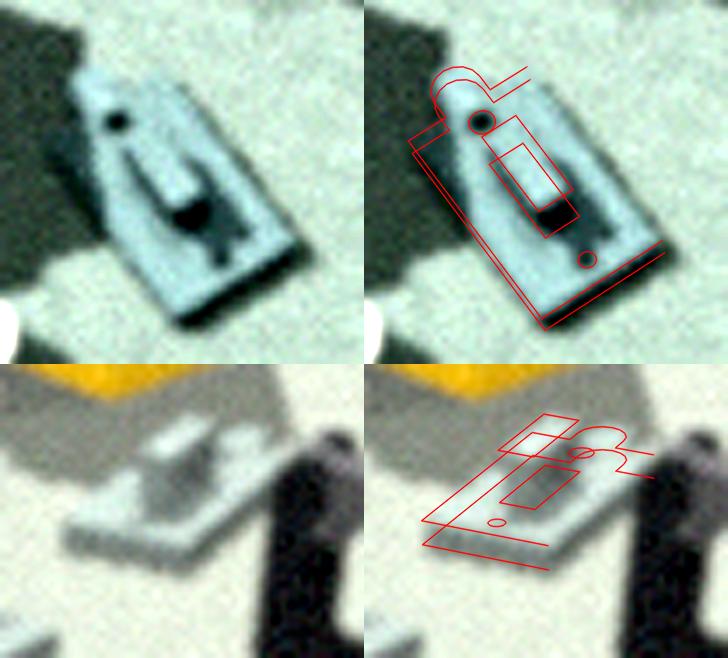

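The overlay fits: wide hole at (241,187) in top, nose pointing away from the robot. The cover is at about (0.593, 0.182) with yaw 0.461. The scene view agrees to about 2 mm. I'll move above it next, which also uncovers the housing.

```bash
cat >> h.py <<'E'
def go(x,y,z,th,pr=True):
    s=sense();q=s["tcp_rot"];R=Ro.from_quat([q[1],q[2],q[3],q[0]])
    d=R.inv().apply(np.array([x,y,z])-s["tool_pos"])*100
    T=Ro.from_matrix([[np.cos(th),np.sin(th),0],[np.sin(th),-np.cos(th),0],[0,0,-1]])
    r=(R.inv()*T).as_rotvec()
    print("t",round(s["time_s"],2),"pos",np.round(s["tool_pos"],4),"F",np.round(s["contact_force"],1),"op",round(s["opening"],4),"d cm",np.round(d,2),"rot",np.round(r,4),"yaw",np.round(np.arctan2(*R.as_matrix()[[1,0],0]),4))
    return d,r
E
python3 -c "
from h import *
go(.593,.182,.18,.461)"
```

```text
t 0.1 pos [ 0.2182 -0.4773  0.2308] F [ 0.4  0.  -0.2] op 0.0854 d cm [ 61.49 -44.37   5.15] rot [-0.0011 -0.0003 -0.0322] yaw 0.4288
```

>>> send_rows([
  [5, -3.6, 0.2, 0, 0, -0.003],
  [5, -3.6, 0.2, 0, 0, -0.003],
  [5, -3.6, 0.2, 0, 0, -0.003],
  [5, -3.6, 0.2, 0, 0, -0.003],
  [5, -3.6, 0.2, 0, 0, -0.003],
])

```text
time_s: 0.72
tool_pos: [0.3701, -0.2055, 0.2193]
tcp_rot: [-0.002, 0.976, 0.217, -0.0]
contact_force: [0.9, -0.8, 0.7]
opening: 0.0853
```

>>> send_rows([
  [5, -3.6, 0.4, 0, 0, -0.003],
  [5, -3.6, 0.4, 0, 0, -0.003],
  [5, -3.6, 0.4, 0, 0, -0.003],
  [5, -3.6, 0.4, 0, 0, -0.003],
  [5, -3.6, 0.4, 0, 0, -0.003],
])

```text
time_s: 1.35
tool_pos: [0.5189, 0.0688, 0.1997]
tcp_rot: [-0.001, 0.975, 0.224, 0.0]
contact_force: [0.9, -0.9, 0.6]
opening: 0.0852
```

```bash
python3 - <<'E'
from h import *
import pickle
go(.593,.182,.12,.461)
a=[]
for n in("top","scene"):
    c=read_camera(n);pickle.dump(c,open(n+"2.pkl","wb"));a.append(c["image"])
u=cv2.resize(a[0][165:235,335:415],None,fx=5,fy=5,interpolation=cv2.INTER_CUBIC)
v=cv2.resize(a[1][200:270,320:400],None,fx=5,fy=5,interpolation=cv2.INTER_CUBIC)
cv2.imwrite("pics/h4.png",np.hstack([u,v])[:,:,::-1])
E
```

```text
t 1.35 pos [0.5189 0.0688 0.1997] F [ 0.9 -0.9  0.6] op 0.0852 d cm [11.61 -6.92  7.99] rot [-0.0024 -0.0008 -0.0088] yaw 0.4522
```

View pics/h4.png

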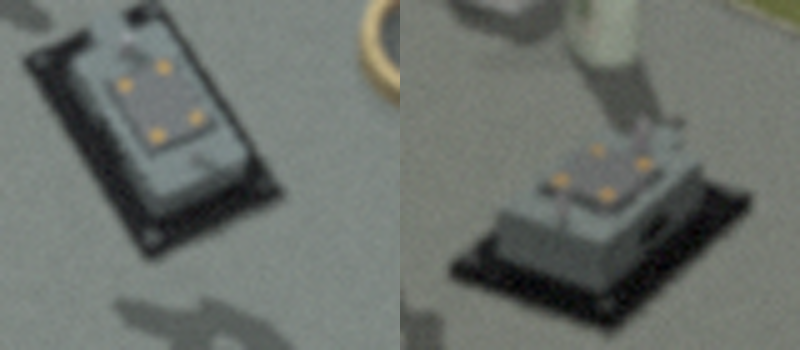

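```bash
cat >> h.py <<'E'
def outline_c(): return np.vstack([outline(),outline()[:1]])
def hfeats():
    o=outline_c();F=[np.c_[o,np.full(len(o),.038)]];a=np.linspace(0,2*np.pi,17)
    q=np.array([(1,1),(1,-1),(-1,-1),(-1,1),(1,1)])
    F.append(np.c_[q*[.027,.022],np.full(5,.044)]);F.append(np.c_[q*[.08,.05],np.full(5,.008)])
    for x,r in((.043,.005),(-.043,.003)):
        F.append(np.c_[x+r*np.cos(a),r*np.sin(a),0*a+.038]);F.append(np.c_[x+(r-.0022)*np.cos(a),(r-.0022)*np.sin(a),0*a+.056])
    return F
E
python3 - <<'E'
from h import *
import pickle
s=pickle.load(open("scene2.pkl","rb"));t=pickle.load(open("top2.pkl","rb"))
f=lambda p,x0,y0:(x0+(p[0]+.5)/5-.5,y0+(p[1]+.5)/5-.5)
T=[f(p,335,165) for p in((125,85),(163,67),(196,117),(157,135))]
S=[f((p[0]-400,p[1]),320,200) for p in((598,150),(645,163),(607,195),(561,180))]
for a,b in zip(T,S): print(tri(t,a,s,b))
for c,P in((t,T),(s,S)):
    W=np.array([atz(c,p,.044) for p in P]);d=W[0]+W[1]-W[2]-W[3];m=W.mean(0)
    e=W[0]+W[3]-W[1]-W[2];th2=np.arctan2(-e[0],e[1])
    p=(m[0],m[1],np.arctan2(d[1],d[0]));print(np.round(p,4),th2)
    if c is t: pt=p
    else: ps=p
a=overlay(t,(335,160,387,216),7,[(pt,(255,0,0))],hfeats())
b=overlay(s,(348-20,215,380,267),7,[(ps,(255,0,0))],hfeats())
print(a.shape,b.shape)
w=max(a.shape[1],b.shape[1]);b=b[:,:w]
cv2.imwrite("pics/h5.png",np.vstack([a,b])[:,:,::-1][:760][::1])
cv2.imwrite("pics/h5.png",cv2.resize(np.vstack([a,b])[:,:,::-1],(588,610)[0:2] if 0 else (560,580)))
E
```

```text
(array([ 0.56837105, -0.16380141,  0.043508  ]), np.float64(0.0016628301305552451))
(array([ 0.57717087, -0.19022036,  0.04336613]), np.float64(0.0024298540221178943))
(array([ 0.53864139, -0.20208291,  0.04278126]), np.float64(0.0010818449253346201))
(array([ 0.53061302, -0.17547064,  0.04312097]), np.float64(0.0012980320373579806))
[ 0.5525 -0.1823  0.3035] 0.2996006100524179
[ 0.5538 -0.1838  0.3076] 0.3005420339673589
(392, 728, 3) (364, 728, 3)
```

View pics/h5.png

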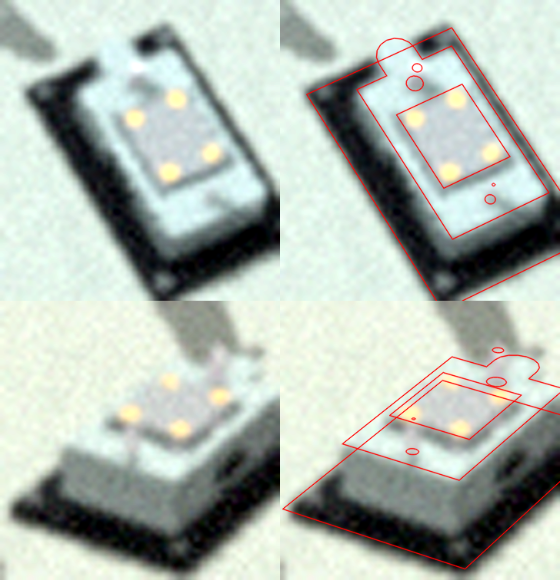

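>>> send_rows([
  [4, -2.4, 2, 0, 0, -0.003],
  [4, -2.4, 2, 0, 0, -0.003],
  [3.2, -1.9, 2, 0, 0, -0.002],
  [0, 0, 1, 0, 0, 0],
])

```text
time_s: 1.95
tool_pos: [0.5915, 0.1832, 0.1267]
tcp_rot: [-0.001, 0.973, 0.231, -0.0]
contact_force: [-0.7, -0.5, 0.8]
opening: 0.0857
```

The housing overlay fits in both views at about (0.553, -0.183) with yaw 0.302 and its nose pointing away. Next I'll descend on the rib.

```bash
python3 -c "
from h import *
go(.593,.1815,.015,.461)"
```

```text
t 1.95 pos [0.5915 0.1832 0.1267] F [-0.7 -0.5  0.8] op 0.0857 d cm [ 0.07  0.25 11.17] rot [-0.0029  0.0003  0.0044] yaw 0.4654
```

>>> send_rows([
  [0, 0.2, 4, -0.002, 0, -0.004],
  [0.1, 0, 4, 0, 0, 0],
  [0, 0, 3, 0, 0, 0],
  [0, 0, 0.4, 0, 0, 0],
])

```text
time_s: 2.45
tool_pos: [0.5922, 0.1775, 0.0099]
tcp_rot: [0.0, 0.973, 0.231, -0.001]
contact_force: [-0.5, 0.0, 0.3]
opening: 0.0854
```

```bash
python3 -c "
from h import *
go(.593,.1815,.015,.461)"
```

```text
t 2.45 pos [0.5922 0.1775 0.0099] F [-0.5  0.   0.3] op 0.0854 d cm [ 0.25 -0.32 -0.51] rot [-0.0003  0.0016  0.0058] yaw 0.4668
```

>>> send_rows([
  [0.2, -0.3, -0.5, 0, 0.001, 0.005],
  [0, 0, 0, 0, 0, 0],
])

```text
time_s: 2.7
tool_pos: [0.5938, 0.1804, 0.0179]
tcp_rot: [0.0, 0.974, 0.228, 0.001]
contact_force: [0.4, 0.8, 0.4]
opening: 0.085
```

```bash
python3 -c "
from h import *
go(.593,.1815,.015,.461)"
```

```text
t 2.7 pos [0.5938 0.1804 0.0179] F [0.4 0.8 0.4] op 0.085 d cm [-0.03 -0.13  0.29] rot [ 0.001  -0.0025 -0.0005] yaw 0.4605
```

>>> send_rows([
  [0, -0.05, 0.2, 0, 0, 0],
  [0, 0, 0, 0, 0, 0],
])

```text
time_s: 2.95
tool_pos: [0.5943, 0.181, 0.0175]
tcp_rot: [0.0, 0.974, 0.228, 0.003]
contact_force: [-0.5, 0.2, -0.2]
opening: 0.0852
```

>>> send_rows([
  [0, 0, 0, 0, 0, 0],
  [0, 0, 0, 0, 0, 0],
  [0, 0, 0, 0, 0, 0],
  [0, 0, 0, 0, 0, 0],
  [0, 0, 0, 0, 0, 0],
], jaw=255)

```text
time_s: 3.58
tool_pos: [0.5945, 0.1811, 0.018]
tcp_rot: [0.0, 0.974, 0.228, 0.003]
contact_force: [-0.3, -0.7, -1.1]
opening: 0.0169
```

>>> send_rows([
  [0, 0, 0, 0, 0, 0],
  [0, 0, 0, 0, 0, 0],
  [0, 0, 0, 0, 0, 0],
  [0, 0, 0, 0, 0, 0],
])

```text
time_s: 4.08
tool_pos: [0.5945, 0.1811, 0.018]
tcp_rot: [0.0, 0.974, 0.228, 0.003]
contact_force: [-0.6, -0.4, 0.8]
opening: 0.0169
```

The grip is on but high on the rib, so I'll reopen a little, go 4 mm lower and grip again.

>>> send_rows([
  [0, 0, 0, 0, 0, 0],
  [0, 0, 0, 0, 0, 0],
  [0, 0, 0.4, 0, 0, 0],
  [0, 0, 0, 0, 0, 0],
], jaw=150)

```text
time_s: 4.58
tool_pos: [0.5944, 0.181, 0.0135]
tcp_rot: [0.0, 0.974, 0.228, 0.003]
contact_force: [0.1, 0.1, -0.7]
opening: 0.0351
```

```bash
python3 -c "
from h import *
go(.594,.181,.014,.461)"
```

```text
t 4.58 pos [0.5944 0.181  0.0135] F [ 0.1  0.1 -0.7] op 0.0351 d cm [-0.03 -0.01 -0.05] rot [ 0.0021 -0.0052 -0.0002] yaw 0.4608
```

>>> send_rows([
  [0, 0, 0, 0.002, -0.005, 0],
  [0, 0, 0, 0, 0, 0],
  [0, 0, 0, 0, 0, 0],
  [0, 0, 0, 0, 0, 0],
  [0, 0, 0, 0, 0, 0],
], jaw=255)

```text
time_s: 5.2
tool_pos: [0.5945, 0.181, 0.0137]
tcp_rot: [0.0, 0.974, 0.228, 0.0]
contact_force: [0.7, 0.0, 0.8]
opening: 0.017
```

```bash
python3 -c "
from h import *
go(.594,.181,.12,.461)"
```

```text
t 5.2 pos [0.5945 0.181  0.0137] F [0.7 0.  0.8] op 0.017 d cm [ -0.05  -0.02 -10.63] rot [ 0.0001 -0.0002 -0.0002] yaw 0.4608
```

>>> send_rows([
  [0, 0, -2, 0, 0, 0],
  [0, 0, -4, 0, 0, 0],
  [0, 0, -3, 0, 0, 0],
  [0, 0, 0, 0, 0, 0],
])

```text
time_s: 5.7
tool_pos: [0.5945, 0.1811, 0.1093]
tcp_rot: [0.0, 0.974, 0.228, 0.001]
contact_force: [0.7, 0.0, -2.4]
opening: 0.0169
```

```bash
python3 -c "
from h import *
go(.553,-.183,.115,.302)"
```

```text
t 5.7 pos [0.5945 0.1811 0.1093] F [ 0.7  0.  -2.4] op 0.0169 d cm [-19.91  30.77  -0.58] rot [ 0.0003 -0.0011  0.1589] yaw 0.4609
```

>>> send_rows([
  [-2, 3.1, -0.1, 0, 0, 0.02],
  [-2.6, 4.1, -0.1, 0, 0, 0.03],
  [-2.6, 4.1, -0.1, 0, 0, 0.03],
  [-2.6, 4.1, -0.1, 0, 0, 0.03],
  [-2.6, 4.1, -0.1, 0, 0, 0.03],
])

```text
time_s: 6.32
tool_pos: [0.5544, -0.0501, 0.1108]
tcp_rot: [-0.001, 0.987, 0.16, -0.002]
contact_force: [0.4, -0.3, -1.5]
opening: 0.0168
```

```bash
python3 -c "
from h import *
go(.553,-.183,.115,.302)"
```

```text
t 6.33 pos [ 0.5544 -0.0501  0.1108] F [ 0.4 -0.3 -1.5] op 0.0168 d cm [-4.34 12.56 -0.44] rot [-0.0024  0.0034  0.0201] yaw 0.3221
```

>>> send_rows([
  [-1.4, 4.1, -0.2, 0, 0, 0.01],
  [-1.1, 3.2, -0.1, 0, 0, 0.003],
  [-0.6, 1.8, 0, 0, 0, 0],
  [0, 0, 0, 0, 0, 0],
  [0, 0, 0, 0, 0, 0],
])

```text
time_s: 6.95
tool_pos: [0.5504, -0.1498, 0.1106]
tcp_rot: [-0.003, 0.988, 0.152, -0.004]
contact_force: [-0.3, 0.7, -0.9]
opening: 0.017
```

```bash
python3 -c "
from h import *
go(.553,-.183,.115,.302)"
```

```text
t 6.95 pos [ 0.5504 -0.1498  0.1106] F [-0.3  0.7 -0.9] op 0.017 d cm [-0.75  3.24 -0.46] rot [-0.0069  0.0078  0.0032] yaw 0.3052
```

>>> send_rows([
  [-0.4, 1.7, -0.2, -0.006, 0.007, 0.003],
  [-0.3, 1.3, 0, 0, 0, 0],
  [0, 0, 0, 0, 0, 0],
  [0, 0, 0, 0, 0, 0],
])

```text
time_s: 7.45
tool_pos: [0.5533, -0.1809, 0.1126]
tcp_rot: [-0.0, 0.988, 0.152, -0.0]
contact_force: [0.4, 0.4, -1.2]
opening: 0.0168
```

```bash
python3 - <<'E'
from h import *
import pickle
go(.553,-.183,.115,.302)
s0=sense();x,y,z=s0["tool_pos"];th=.302
F=feats(.012);o=outline_c();F[0]=np.c_[o,np.full(len(o),.012)];F[-1]=np.c_[o,0*o[:,0]]
L=[]
for n,h in(("top",30),("scene",30)):
    c=read_camera(n);pickle.dump(c,open(n+"3.pkl","wb"))
    p=(x,y,th,z-.0137);u,v=proj(c,[x,y,z]);u,v=int(u),int(v)
    L.append(overlay(c,(u-32,v-26,u+32,v+26),6,[(p,(255,0,0))],F));print(n,u,v)
cv2.imwrite("pics/p6.png",cv2.resize(np.vstack(L),(738,600))[:,:,::-1])
E
```

```text
t 7.45 pos [ 0.5533 -0.1809  0.1126] F [ 0.4  0.4 -1.2] op 0.0168 d cm [-0.09  0.19 -0.24] rot [-0.0005  0.0001  0.0023] yaw 0.3043
top 368 173
scene 360 210
```

View pics/p6.png

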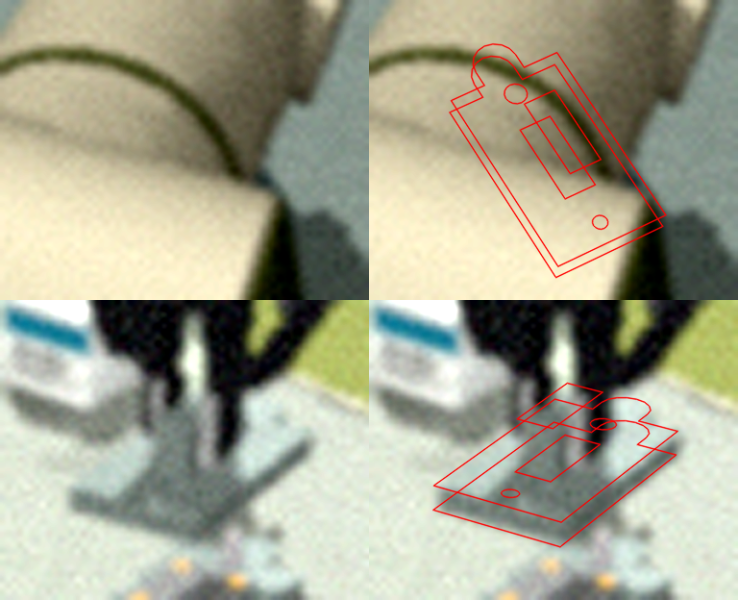

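The arm blocks the top view. In scene the cover is held level over the housing, with corners at about 1 px to the right of the prediction. I'll take averaged close-ups.

```bash
python3 - <<'E'
from h import *
import pickle
I=[]
for _ in range(5):
    c=read_camera("scene");I.append(c["image"].astype(float))
c["image"]=np.mean(I,0).astype(np.uint8);pickle.dump(c,open("s4.pkl","wb"))
x,y,z=sense()["tool_pos"];print(x,y,z)
F=feats(.012);o=outline_c();F=[np.c_[o,np.full(len(o),.012)],np.c_[o,0*o[:,0]]]
b=overlay(c,(325,205,391,255),12,[((x+.0013,y-.0015,.304,z-.0137),(255,0,0))],F)
b=b[:,b.shape[1]//2:]
cv2.imwrite("pics/p7.png",b[:,:,::-1]);print(b.shape)
E
```

```text
0.5532874023080891 -0.18075542154047786 0.11267904573385693
(600, 792, 3)
```

View pics/p7.png

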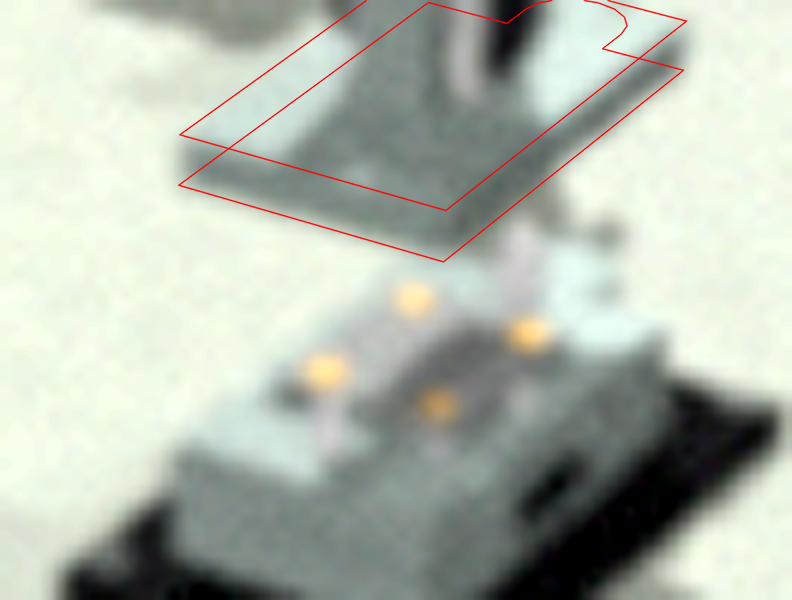

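```bash
cat > edge.py <<'E'
from h import *
import pickle
from scipy.optimize import least_squares
from scipy.ndimage import map_coordinates
def measure(c,p,edges,w=3.5):
    g=c["image"].astype(float).mean(2);out=[]
    for A,B in edges:
        for f in np.linspace(.15,.85,9):
            X=np.array(A)*(1-f)+np.array(B)*f
            q=proj(c,place(X[None],*p)[0]);q2=proj(c,place((X+.02*(np.array(B)-A))[None],*p)[0])
            d=q2-q;d/=np.linalg.norm(d);n=np.array([-d[1],d[0]])
            u=np.arange(-w,w+.01,.1);v=map_coordinates(g,[q[1]+u*n[1],q[0]+u*n[0]],order=3)
            k=np.gradient(v);i=np.argmax(np.abs(k));out.append((X,q+u[i]*n,n,u[i],k[i]*10))
    return out
def fit(c,p,edges,free,it=4):
    p=np.array(p,float)
    for _ in range(it):
        m=measure(c,p,edges)
        def res(d):
            pp=p.copy();pp[free]+=d
            return [(proj(c,place(X[None],*pp)[0])-q)@n for X,q,n,_,_ in m]
        r=least_squares(res,np.zeros(len(free)),loss="soft_l1",f_scale=.3,x_scale=.003);p[free]+=r.x
    return p,m
E
python3 - <<'E'
from edge import *
c=pickle.load(open("s4.pkl","rb"))
x,y,z=.5533,-.1808,.1127
p=(x+.0023,y+.0005,.304,z-.0137)
E1=[((-.055,.032,0),(-.055,-.032,0)),((-.055,-.032,0),(.055,-.032,0))]
for e in E1:
    print([(round(u,1),round(k)) for *_,u,k in measure(c,p,[e])])
for fr in ([0,1],[0,1,2]):
    r,m=fit(c,p,E1,fr);print(np.round(r,4),np.round([v[3] for v in m],1))
# housing: nest plate upper edges z=.008 and shell top edges
s=pickle.load(open("scene2.pkl","rb"));hp=(.5538,-.1838,.302,0)
E2=[((-.055,.032,.038),(-.055,-.032,.038)),((-.055,-.032,.038),(.055,-.032,.038))]
E3=[((-.08,.05,.008),(-.08,-.05,.008)),((-.08,-.05,.008),(.08,-.05,.008))]
for E in(E2,E3,E2+E3):
    r,m=fit(s,hp,E,[0,1,2]);print("H",np.round(r,4),np.round([v[3] for v in m],1))
# cover on table, scene1
s=pickle.load(open("scene.pkl","rb"))
r,m=fit(s,(.5943,.1805,.461,0),E1[:1]+[((-.055,-.032,0),(.02,-.032,0))],[0,1]);print("C0",np.round(r,4),np.round([v[3] for v in m],1))
E
```

```text
[(np.float64(0.0), 23), (np.float64(-0.2), 20), (np.float64(0.0), 22), (np.float64(0.2), 21), (np.float64(-0.1), 21), (np.float64(-0.3), 20), (np.float64(-0.1), 23), (np.float64(0.2), 20), (np.float64(-0.1), 21)]
[(np.float64(2.3), 10), (np.float64(0.9), 18), (np.float64(0.2), 11), (np.float64(0.2), 16), (np.float64(0.1), 28), (np.float64(0.2), 29), (np.float64(0.3), 27), (np.float64(-2.4), -25), (np.float64(0.0), 30)]
[ 0.5561 -0.181   0.304   0.099 ] [ 0.  -0.1  0.   0.2 -0.2 -0.1  0.   0.1  0.   0.4  1.3  0.  -0.1 -0.2
 -0.1  0.  -0.1 -0.2]
[ 0.5561 -0.1812  0.331   0.099 ] [-0.2 -0.1  0.1  0.1 -0.2  0.   0.2  0.   0.   0.2  0.6 -0.2 -0.2 -0.2
 -0.1  0.1  0.   0. ]
H [ 0.5533 -0.1846  0.319   0.    ] [ 0.  -0.3 -0.3 -0.4  0.4 -2.5 -0.3  0.1  0.3  0.2  0.3 -0.3 -0.3  0.2
  0.4 -0.3 -0.1 -0.1]
H [ 0.5493 -0.1902  0.2906  0.    ] [ 0.7  0.1  0.2 -0.1  0.6 -0.2  0.4  1.1 -0.3 -0.4  0.4 -0.1 -0.1 -0.7
 -0.1  0.4  0.9 -0.2]
H [ 0.5512 -0.1873  0.3009  0.    ] [-0.4 -0.7 -0.7 -0.7  0.  -2.7 -0.7 -0.2 -0.1 -0.4 -0.2 -0.8 -0.9 -0.5
 -0.2 -0.9 -0.7 -0.7  0.8  0.2  0.4  0.1  0.7  0.4  0.4  0.3  0.2  0.2
  1.   0.6  0.6  0.   0.6  1.1  1.7  0.5]
C0 [0.5843 0.1845 0.461  0.    ] [ 1.  -0.1  0.5 -0.4 -0.1 -0.2  0.4 -0.2 -0.1  2.5  2.4  2.4 -0.2 -1.3
  2.1 -0.5 -0.4 -0.4]
```

```bash
python3 -c "
from h import *
go(.552,-.183,.0757,.302)"
```

```text
t 7.8 pos [ 0.5533 -0.1808  0.1127] F [-0.6  0.3 -1.5] op 0.0167 d cm [-0.19  0.18  3.7 ] rot [-0.0004  0.0002  0.0027] yaw 0.3047
```

>>> send_rows([
  [-0.1, 0.1, 1.5, 0, 0, 0.002],
  [-0.1, 0.1, 1.3, 0, 0, 0],
  [0, 0, 0, 0, 0, 0],
  [0, 0, 0, 0, 0, 0],
])

```text
time_s: 8.3
tool_pos: [0.5515, -0.1832, 0.0818]
tcp_rot: [-0.001, 0.989, 0.151, -0.001]
contact_force: [-0.1, 0.0, -0.3]
opening: 0.0168
```

```bash
python3 - <<'E'
from edge import *
go(.552,-.183,.0757,.302)
I=[]
for _ in range(6):
    c=read_camera("scene");I.append(c["image"].astype(float))
c["image"]=np.mean(I,0).astype(np.uint8);pickle.dump(c,open("s5.pkl","wb"))
x,y,z=sense()["tool_pos"];zc=z-.0137
E1=[((-.055,.032,0),(-.055,-.032,0)),((-.055,-.032,0),(.055,-.032,0))]
r,m=fit(c,(x+.002,y,.302,zc),E1,[0,1]);print("cover",np.round(r,4),r[:2]-[x,y],np.round([v[3] for v in m],1))
E2=[((-.055,.032,.038),(-.055,-.032,.038)),((-.055,-.032,.038),(.055,-.032,.038))]
h,m=fit(c,(.5536,-.184,.302,0),E2,[0,1]);print("H",np.round(h,4),np.round([(v[3],v[4]) for v in m],1).tolist())
F=feats(.012);o=outline_c();F=[np.c_[o,np.full(len(o),.012)],np.c_[o,0*o[:,0]]]
b=overlay(c,(325,212,391,262),12,[(r,(255,0,0))],F);w=b.shape[1]//2
b2=overlay(c,(325,212,391,262),12,[((.5536,-.184,.302,0),(0,0,255))],hfeats())
cv2.imwrite("pics/p8.png",np.maximum(b,0)[:,w:,::-1]//2+b2[:,w:,::-1]//2)
E
```

```text
t 8.3 pos [ 0.5515 -0.1832  0.0818] F [-0.1  0.  -0.3] op 0.0168 d cm [0.06 0.   0.61] rot [-0.0016  0.0012  0.0006] yaw 0.3026
cover [ 0.5536 -0.1834  0.302   0.0685] [ 0.00203703 -0.00029254] [-0.2  0.   0.3 -0.1 -0.4 -3.2  3.2  3.   0.   3.5  3.5  0.1  0.2 -0.2
 -2.4 -2.5  0.2 -2.4]
H [ 0.5927 -0.197   0.302   0.    ] [[-1.7, 10.2], [-0.2, 5.7], [-2.4, 4.1], [3.0, 4.8], [-1.6, 10.7], [-3.5, 6.4], [1.3, -9.0], [-3.1, -5.8], [-0.4, -10.2], [1.4, -19.0], [1.2, -21.4], [1.3, -16.3], [-0.6, -11.9], [-0.8, -20.8], [3.5, -14.8], [3.5, -10.1], [2.8, -2.7], [1.8, 3.3]]
```

View pics/p8.png

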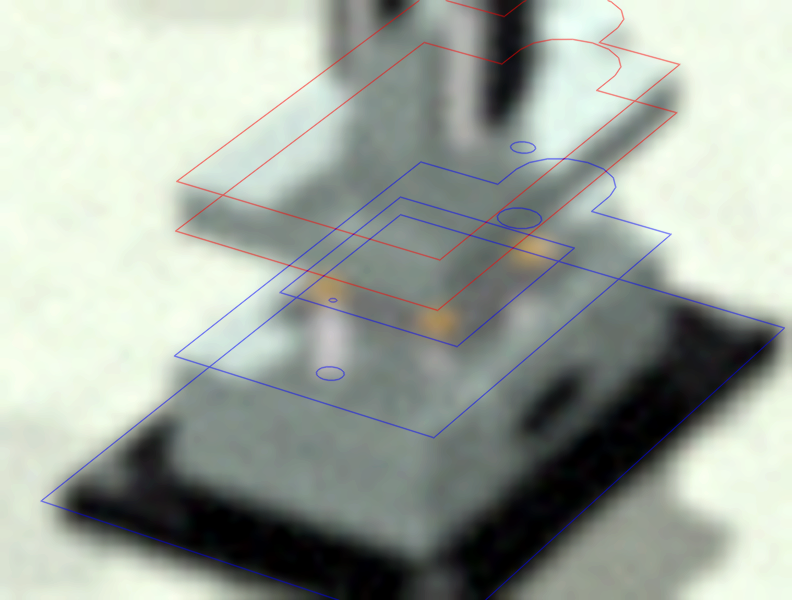

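The cover hangs level above the dowels and lines up with the housing to about 1–2 mm in scene. That is inside the 3.2 mm capture of the tapered dowels, so I'll go down gently and watch the force.

>>> send_rows([
  [0, 0, 0.8, -0.001, 0.001, 0],
  [0, 0, 0.3, 0, 0, 0],
  [0, 0, 0.2, 0, 0, 0],
  [0, 0, 0, 0, 0, 0],
])

```text
time_s: 9.1
tool_pos: [0.5515, -0.1831, 0.0682]
tcp_rot: [-0.0, 0.989, 0.151, 0.0]
contact_force: [-0.5, 0.3, -1.2]
opening: 0.0168
```

```bash
python3 -c "
from h import *
go(.552,-.183,.0657,.302);print(sense()['ft_torque'])"
```

```text
t 9.1 pos [ 0.5515 -0.1831  0.0682] F [-0.5  0.3 -1.2] op 0.0168 d cm [0.05 0.01 0.25] rot [-0.0002 -0.0001  0.0007] yaw 0.3027
[-0.01529355  0.03529113 -0.0045221 ]
```

>>> send_rows([
  [0, 0, 0.2, 0, 0, 0],
  [0, 0, 0.2, 0, 0, 0],
  [0, 0, 0, 0, 0, 0],
])

```text
time_s: 9.48
tool_pos: [0.5516, -0.1831, 0.0641]
tcp_rot: [-0.0, 0.989, 0.151, 0.0]
contact_force: [-0.5, -0.1, -1.5]
opening: 0.0165
```

```bash
python3 -c "
from h import *
go(.552,-.183,.0517,.302);print(sense()['ft_torque'])"
```

```text
t 9.47 pos [ 0.5516 -0.1831  0.0641] F [-0.5 -0.1 -1.5] op 0.0165 d cm [ 0.04 -0.    1.24] rot [ 0.     -0.0004  0.0007] yaw 0.3027
[ 0.03017232  0.00527891 -0.05894619]
```

>>> send_rows([
  [0, 0, 0.2, 0, 0, 0],
  [0, 0, 0.2, 0, 0, 0],
  [0, 0, 0, 0, 0, 0],
])

```text
time_s: 9.85
tool_pos: [0.5516, -0.183, 0.0598]
tcp_rot: [-0.0, 0.989, 0.151, 0.0]
contact_force: [0.5, -0.0, -1.4]
opening: 0.0167
```

```bash
python3 -c "
from h import *
go(.552,-.183,.0517,.302);print(sense()['ft_torque'])"
```

```text
t 9.85 pos [ 0.5516 -0.183   0.0598] F [ 0.5 -0.  -1.4] op 0.0167 d cm [0.04 0.01 0.81] rot [-0.0002 -0.0005  0.0006] yaw 0.3026
[ 0.02502933  0.04922054 -0.04716923]
```

>>> send_rows([
  [0, 0, 0.2, 0, 0, 0],
  [0, 0, 0.2, 0, 0, 0],
  [0, 0, 0, 0, 0, 0],
])

```text
time_s: 10.22
tool_pos: [0.5517, -0.183, 0.0562]
tcp_rot: [-0.0, 0.989, 0.151, 0.0]
contact_force: [-1.7, 0.8, 3.5]
opening: 0.0172
```

```bash
python3 -c "
from h import *
go(.552,-.183,.0517,.302);print(sense()['ft_torque'])"
```

```text
t 10.22 pos [ 0.5517 -0.183   0.0562] F [-1.7  0.8  3.5] op 0.0172 d cm [0.03 0.01 0.45] rot [ 0.     -0.0007  0.0007] yaw 0.3027
[ 0.23282033  0.31563021 -0.01625031]
```

The upward force rose by about 5 N at board height, as expected. I'll carry on down.

>>> send_rows([
  [0, 0, 0.2, 0, 0, 0],
  [0, 0, 0.15, 0, 0, 0],
  [0, 0, 0, 0, 0, 0],
])

```text
time_s: 10.6
tool_pos: [0.5518, -0.183, 0.0533]
tcp_rot: [0.0, 0.989, 0.151, 0.001]
contact_force: [-1.9, 1.1, 5.0]
opening: 0.017
```

```bash
python3 -c "
from h import *
go(.552,-.183,.0517,.302);print(sense()['ft_torque'])"
```

```text
t 10.6 pos [ 0.5518 -0.183   0.0533] F [-1.9  1.1  5. ] op 0.017 d cm [0.02 0.01 0.16] rot [ 0.0004 -0.001   0.0008] yaw 0.3028
[0.22027862 0.33477953 0.01280671]
```

>>> send_rows([
  [0, 0, 0.15, 0, -0.001, 0],
  [0, 0, 0.1, 0, 0, 0],
  [0, 0, 0, 0, 0, 0],
])

```text
time_s: 10.98
tool_pos: [0.5518, -0.183, 0.0518]
tcp_rot: [0.0, 0.989, 0.151, 0.0]
contact_force: [-2.5, 1.1, 5.0]
opening: 0.0169
```

```bash
python3 -c "
from h import *
go(.552,-.183,.0517,.302);print(sense()['ft_torque'])"
```

```text
t 10.97 pos [ 0.5518 -0.183   0.0518] F [-2.5  1.1  5. ] op 0.0169 d cm [0.02 0.01 0.01] rot [0.0006 0.     0.0008] yaw 0.3028
[0.32873815 0.40503666 0.00266263]
```

>>> send_rows([
  [0, 0, 0.1, 0, 0, 0],
  [0, 0, 0.1, 0, 0, 0],
  [0, 0, 0, 0, 0, 0],
])

```text
time_s: 11.35
tool_pos: [0.5518, -0.183, 0.0519]
tcp_rot: [0.0, 0.989, 0.151, 0.0]
contact_force: [-2.3, 2.2, 5.5]
opening: 0.0168
```

```bash
python3 -c "
from h import *
go(.552,-.183,.0517,.302);print(sense()['ft_torque'])"
```

```text
t 11.35 pos [ 0.5518 -0.183   0.0519] F [-2.3  2.2  5.5] op 0.0168 d cm [0.02 0.01 0.02] rot [ 0.001  -0.0001  0.001 ] yaw 0.303
[ 0.30396221  0.41740505 -0.06027363]
```

It is now at a hard stop (z no longer changes), and a zero row relaxes the push. The last row must therefore push.

>>> send_rows([
  [0, 0, 0.2, 0, 0, 0],
  [0, 0, 0.2, 0, 0, 0],
])

```text
time_s: 11.6
tool_pos: [0.5518, -0.183, 0.0516]
tcp_rot: [0.001, 0.989, 0.151, 0.0]
contact_force: [-10.9, 5.1, 25.0]
opening: 0.0172
```

```bash
python3 -c "
from h import *
go(.552,-.183,.0517,.302);print(sense()['ft_torque'])"
```

```text
t 11.6 pos [ 0.5518 -0.183   0.0516] F [-10.9   5.1  25. ] op 0.0172 d cm [ 0.02 -0.   -0.01] rot [ 0.0017 -0.0002  0.0013] yaw 0.3033
[ 0.98029793  1.85536804 -0.09416005]
```

>>> send_rows([
  [-0.05, -0.05, 0.1, 0, 0, 0],
  [-0.05, -0.05, 0.2, 0, 0, 0],
])

```text
time_s: 11.85
tool_pos: [0.5519, -0.183, 0.0516]
tcp_rot: [0.002, 0.989, 0.151, 0.002]
contact_force: [-5.3, 2.5, 23.2]
opening: 0.0173
```

```bash
python3 - <<'E'
from edge import *
go(.552,-.183,.0517,.302);print(sense()['ft_torque'])
I=[]
for _ in range(6):
    c=read_camera("scene");I.append(c["image"].astype(float))
c["image"]=np.mean(I,0).astype(np.uint8);pickle.dump(c,open("s6.pkl","wb"))
b=overlay(c,(325,208,391,258),12,[],[]);w=b.shape[1]//2
cv2.imwrite("pics/p9.png",b[:,:w,::-1]);go(.552,-.183,.0517,.302)
E
```

```text
t 11.85 pos [ 0.5519 -0.183   0.0516] F [-5.3  2.5 23.2] op 0.0173 d cm [ 0.01  0.   -0.01] rot [ 0.0049 -0.0034  0.0012] yaw 0.3032
[ 0.84520079  1.22650318 -0.02199822]
t 12.15 pos [ 0.5519 -0.183   0.0516] F [-3.5  3.  17.7] op 0.0167 d cm [ 0.01  0.   -0.01] rot [ 0.0049 -0.0034  0.0012] yaw 0.3032
```

View pics/p9.png

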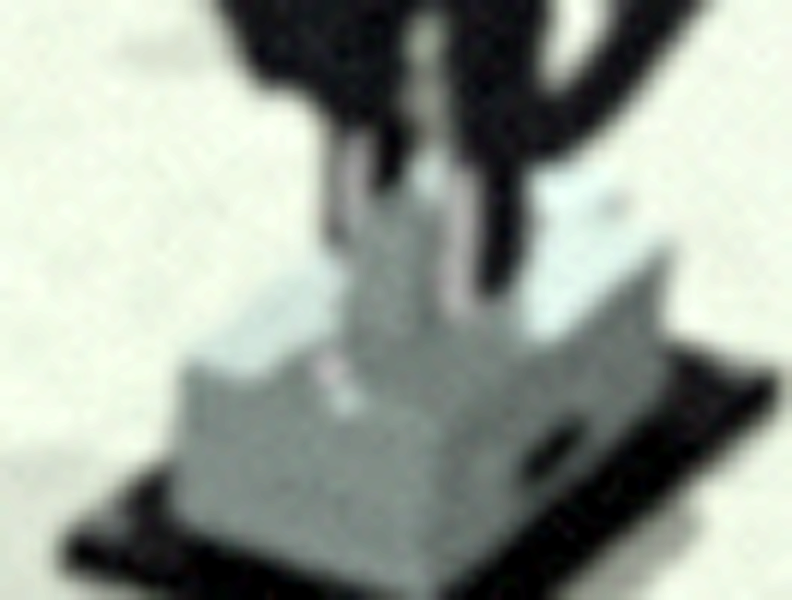

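The picture shows the joint closed with no gap along the two visible sides, and the thin dowel standing out at about (330,370). A last push will take out the 0.3° tilt.

>>> send_rows([
  [-0.03, -0.03, 0.15, 0.005, -0.003, 0],
  [-0.03, -0.03, 0.2, 0.003, -0.002, 0],
])

```text
time_s: 12.4
tool_pos: [0.5518, -0.183, 0.0515]
tcp_rot: [-0.001, 0.989, 0.151, -0.0]
contact_force: [-8.5, 4.2, 23.0]
opening: 0.0168
```

```bash
python3 - <<'E'
from edge import *
go(.552,-.183,.0517,.302);print(sense()['ft_torque'])
for i in range(10): read_camera("scene")
go(.552,-.183,.0517,.302);print(sense()['ft_torque'])
E
```

```text
t 12.4 pos [ 0.5518 -0.183   0.0515] F [-8.5  4.2 23. ] op 0.0168 d cm [ 0.02  0.   -0.02] rot [-0.001   0.0001  0.0015] yaw 0.3035
[ 0.65508765  1.37419898 -0.11955522]
t 12.9 pos [ 0.5518 -0.183   0.0516] F [-7.5  4.1 20.2] op 0.0168 d cm [ 0.02  0.01 -0.01] rot [-0.0008 -0.0001  0.0015] yaw 0.3035
[ 0.64309235  1.24218829 -0.07323974]
```

```bash
python3 -c "
from h import *
print(job_done());go(.552,-.183,.0517,.302)"
```

```text
the job is handed in; nothing more can be done
None
the job is handed in; nothing more can be done
```

The long cover is on the housing, nose over nose, pressed shut and still gripped. I handed it in at about 12.9 s of the 38 s.

**How it went:** I took the cover by its rib, gripping twice to get about 4 mm lower. It went down over the dowels with no contact force until the board. The board then pushed back as expected, and below it the cover came to a hard stop.

**Last checks:**
- **Height:** the cover's underside works out at about 37.9 mm, against a joint face at 38 mm.
- **Tilt:** under 0.001 rad, after I took out a 0.3° tilt that had built up while pressing.
- **Push:** about 20 N down, holding over the last 0.5 s (23 N falling to 20 N).
- **Picture:** taken just before the tilt correction, it shows no gap on the two visible sides and the thin dowel standing out of the top.

**Disagreements and limits:**
- The two cameras differed by 2–3 mm on where the cover had to go. I aimed between them, and the dowels went in without force.
- A steady sideways load of about 8 N remains, from friction or light dowel contact.
- The thick dowel and the far sides were hidden by the gripper. I infer they are seated from the height and tilt.

The spare cover, the rolls and everything else were not touched.

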